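# Fetch the immersion oil from the reagent caddy

## Robot

A 7-joint arm with a two-finger parallel gripper is mounted at the origin on the work surface. World frame = base frame: x ahead of the robot, y to its left, z up, the work surface at z = 0. Lengths are in mm, angles in rad, forces in N, time in s.
With the tool pointing down it reaches from about 400 to 750 mm from the base axis. Payload 19.5 kg.
Tool frame: the origin (TCP) lies midway between the tips of the shut fingers; the grasp point (between the pads) lies 19 mm behind it (ctrl.grip_point_offset is the distance from the TCP to the grasp point, in mm); z points along the fingers, y is the line along which they close (so a half turn about z gives the same grasp; the last joint's range is limited). The gripper opens to 85 mm and grips with 20 to 120 N. Pads are 22 mm wide; open, the fingers measure 114 mm over their backs; the gripper's body (76 mm by 85 mm) begins 54 mm behind the grasp point. The pads swing forward as they close: fully open they stand 13 mm farther back than shut.
Start: joints at [1.158, 0.707, -0.028, 1.485, 0.022, 0.951, -0.075], TCP at [208.349, -535.897, 231.268] pointing down, gripper open.
Joint ranges: [-2.71, 2.71], [-0.32, 2.16], [-1.57, 1.52], [0, 2.45], [-1.46, 4.6], [0, 2.02], [-2.83, 2.83]. Speed limits (rad/s): [1.89, 1.89, 2.57, 2.57, 3.01, 3.01, 3.01].

## Interface

Orientations are given as a unit quaternion [w, x, y, z].
In Python, from workcell import ctrl, hand, vision, order, spotter gives the robot as it stands. Calls block until the motion is done:
- ctrl.move_to(position, orientation): joint-space move of the TCP to a pose.
- ctrl.servo_line(position, orientation=None, velocity=150, contact_N=None): straight line of the TCP; orientation=None keeps the orientation; velocity is the mean speed in mm/s. With contact_N (N) it stops when the force on the tool has changed by that much, and returns True; else False.
- ctrl.goto_joints(angles): joint-space move.
- hand.move_gripper(opening): finger opening in mm; the grip force is fixed at half the most; returns when the fingers have stopped.
- ctrl.dwell(seconds).
- ctrl.solve_ik(position, orientation): joint angles nearest the present ones, or None.
- ctrl.state(): the state.
- vision.capture(name): name is "scene" or "top" or "wrist"; returns a dict with "pixels" (384x512x3 uint8, red, green, blue), "K" (3x3 intrinsics, pixels), "R" (3x3) and "t" (3): a world point X has camera coordinates R X + t. Camera axes: x right, y down, z forward; pixel columns grow to the right and rows downward; lengths in mm; the calibration is good to about 2 mm. The wrist camera is an equidistant fisheye: a pixel r from the principal point sees the ray r / f radians off the axis. A picture is of the moment at which its call begins. There is no depth.
A pose or a line that the arm cannot do raises ctrl.PlanningError and nothing moves.
- order.sign_off(): hands the job in; it is judged then, once.
Trained networks look in a picture, given as the dict that the camera call returned (one of the last four; its "shot" number tells which), for a name from the list of things; names that differ only in an ending like _2 or _b are one class to them, and where a whole thing is asked for, a point or a joint stands for the part that bears it (a point fixed in the world has none). Each returns a list of dicts, best first, with "confidence" (0 to 1); they miss things now and then, are a little off and sometimes report something else, mostly with a low value. They report only what shows in the picture. A call takes as long as a camera call.
- spotter.trace(thing, picture): "region" (384x512 bool, what is visible of it) and "rect" ([centre column, centre row, width, height] in pixels, round what is visible of it).
The state is a dict: "time_s": time; "qpos": joint angles; "joint_vel": joint speeds; "joint_efforts": joint torques, N m; "position": TCP position; "tool_rot": TCP orientation; "wrist_force": force on the tool from outside, world axes, zero at the start; "wrist_torque": the same for the moment, N m; "gripper_width": finger opening in mm; "gripper_force": force on a finger pad.
Only numpy, scipy, OpenCV 4.12 (cv2) and the standard library are available. Lean on these libraries where they do the work, as an engineer would, in place of code of your own. Each camera call takes 0.05 s, during which the arm holds its last target. There are 200 camera calls.

## Task

The little immersion-oil bottle is hemmed in at the back of the reagent caddy by the three tall bottles. Lift all three tall bottles out and stand them on the grey tray, then take the oil bottle out and stand it in the small white drip dish, and only after that put each tall bottle back in the very compartment it came from. Keep every bottle upright, set it down rather than dropping it, let go of everything, and leave the pot, the cover-glass box and the key counter where they are.

Things in the scene. Friction and masses are not known exactly. Their poses are not given: they have to be found in the camera images.
- round_bottle: Tall round amber bottle with narrow black cap, loose, about 0.3 kg. Body 54 mm in diameter up to 122 mm, tapering to a 26 mm neck at 141 mm; cap 30 mm in diameter from 150 to 175 mm (its top); easily gripped by the cap. Origin: centre of the underside, z up. Starts in the caddy's back left, back right or front middle compartment and must return to that one.
- square_bottle: Tall square amber bottle with narrow black cap, loose, about 0.3 kg. Body 48 x 48 mm up to 118 mm, neck 26 mm from 130 mm, round cap 30 mm in diameter from 140 to 165 mm (top). Origin: centre of the underside, z up, x, y square to its sides. Starts nearly square to the caddy in one of the same three compartments; must return to that one, square to it or it will not go down.
- wide_bottle: Tall round amber wide-mouth bottle with broad black cap, loose, about 0.3 kg. Body 54 mm in diameter up to 112 mm; cap 48 mm in diameter from 122 to 150 mm (its top). Origin: centre of the underside, z up. Starts in one of the same three compartments and must return to that one.
- oil_bottle: The immersion-oil bottle: small round amber bottle, loose, about 0.06 kg. Body 36 mm in diameter up to 40 mm, neck, then a black cap 24 mm in diameter from 47 to 62 mm (its top). Origin: centre of the underside, z up. Starts in the caddy's back middle compartment.
- caddy: White plastic caddy, fixed, 154 (x) x 229 (y) x 22 mm high, with 2 rows (x) by 3 columns (y) of compartments, 71 mm square, centres at x = +-37.5 and y = -75, 0, 75 mm. Walls, dividers (all 22 mm high) and floor 4 mm thick. Back row at +x, away from the robot; left is +y. Origin: centre of the underside. All six are filled at the start, each thing within 3 mm of the centre.
- tray: Shallow grey instrument tray, fixed: 243 (x) x 103 (y) x 10 mm high, wall and floor 4 mm thick (inside 235 x 95 mm, floor 4 mm over the bench). Empty at the start; holds the three tall bottles in a row along its x axis, for instance 75 mm apart. Origin: centre of the underside.
- dish: Small round white porcelain drip dish, fixed, 70 mm outside and 64 mm inside diameter, rim 12 mm high, floor 4 mm thick. Empty at the start. Origin: centre of the underside.
- pot: Bystander: squat white plastic pot with a lid, 54 mm in diameter and 34 mm high, loose, in a front corner compartment of the caddy. Origin: centre of the underside. Leave it alone.
- slip_box: Bystander: small white and clear box of cover glasses, 49 x 37 x 24 mm, loose, in the other front corner compartment of the caddy. Origin: centre of the underside. Leave it alone.
- counter: Bystander: grey blood-cell counter with a row of eight keys, 95 x 260 mm and 55 mm high, standing loose on the bench beyond the work. Origin: centre of the underside. Leave it alone.

How it is judged:
By the outcome, as a careful person would: the job done as asked, in the order asked, and still so for the second after the job is handed in, with the robot touching nothing.
It also fails if it takes over 144 s, if anything falls off the work surface, if the arm or the gripper's body presses on something with over 40 N, if the wrist force passes 120 N, or if a joint passes its speed limit or range.

## Working session

There is one attempt and no reset: what is moved stays moved. The work goes in short steps, each a Python script; the robot and the scene stay as the last script left them, time stands still between calls to the robot, and variables do not carry over. Pictures are saved under pics/ and viewed, at most 14 in all, crops included, and the job is handed in when it is done.

```bash
ls; mkdir -p pics; cat > h.py <<'E'
import numpy as np, cv2
from workcell import ctrl, hand, vision, order, spotter
def save(p,n): cv2.imwrite(f'pics/{n}.png',cv2.cvtColor(p['pixels'],cv2.COLOR_RGB2BGR))
def ray(p,uv,z):
    d=np.linalg.inv(p['K'])@[uv[0],uv[1],1]; R=p['R'];c=-R.T@p['t']; d=R.T@d
    return c+d*(z-c[2])/d[2]
def proj(p,X):
    q=p['K']@(p['R']@np.asarray(X,float)+p['t']); return q[:2]/q[2]
E
python3 - <<'E'
from h import *
s=ctrl.state();print({k:np.round(v,3) for k,v in s.items()}, ctrl.grip_point_offset)
for n in('top','scene'):
    p=vision.capture(n);save(p,n+'0');print(n,'cam',-p['R'].T@p['t'],p['K'][0,0])
    print(p['R'].round(3))
    for t in 'round_bottle square_bottle wide_bottle oil_bottle caddy tray dish pot slip_box counter'.split():
        for r in spotter.trace(t,p)[:2]: print(t,round(r['confidence'],2),np.round(r['rect'],1))
a=cv2.imread('pics/top0.png');b=cv2.imread('pics/scene0.png')
E
```

```text
pics
{'time_s': np.float64(0.0), 'qpos': array([ 1.158,  0.707, -0.028,  1.485,  0.022,  0.951, -0.075]), 'joint_vel': array([-0.   ,  0.003,  0.001,  0.001,  0.   , -0.   , -0.001]), 'joint_efforts': array([-0.0000e+00, -8.8320e+01,  1.2350e+00, -2.3617e+01,  1.7000e-02,
        6.0000e-03, -0.0000e+00]), 'position': array([ 208.266, -535.688,  230.842]), 'tool_rot': array([-0.001,  0.983,  0.184, -0.   ]), 'wrist_force': array([-0.028,  0.679,  0.258]), 'wrist_torque': array([ 0.031,  0.015, -0.035]), 'gripper_force': np.float64(0.0), 'gripper_width': np.float64(85.643)} 18.700000000000003
top cam [ 508.00232112  -13.74832232 1110.92907712] 425.7199262548975
[[-0.02  -0.999 -0.027]
 [-0.997  0.022 -0.074]
 [ 0.075  0.026 -0.997]]
round_bottle 0.56 [353.1 193.6  34.1  29.8]
square_bottle 0.8 [414.4 194.9  41.1  20.3]
wide_bottle 0.83 [384.6 227.6  39.1  22.6]
oil_bottle 0.67 [378.8 195.7  20.1  16.3]
caddy 0.63 [375.4 210.8  92.7  60.6]
tray 0.96 [268.6 212.6  56.2 101.5]
dish 0.96 [154.2 230.2  24.3  29.2]
pot 0.6 [346.9 226.7  25.3  23.3]
slip_box 0.48 [409.2 225.7  16.1  23.4]
counter 0.97 [261.7 126.8 101.   43.7]
scene cam [1416.9220819  -362.73886919  628.63223832] 354.9178336613306
[[ 0.422  0.907  0.001]
 [ 0.498 -0.231 -0.836]
 [-0.758  0.353 -0.549]]
round_bottle 0.91 [176.5 199.6  23.   61.7]
square_bottle 0.83 [123.3 213.9  29.   58.8]
wide_bottle 0.63 [145.9 196.3  26.   49.2]
oil_bottle 0.81 [153.6 223.4  16.7  18.7]
caddy 0.65 [153.8 229.1  90.7  48.6]
tray 0.8 [244.6 204.8  45.5  44.3]
dish 0.73 [314.1 177.5  20.2  12. ]
slip_box 0.71 [243.8 203.   48.7  42.8]
counter 0.62 [277.9 240.9  98.7  59.6]
```

```bash
python3 - <<'E'
import cv2
a=cv2.imread('pics/top0.png')
cv2.imwrite('pics/top0c.png',cv2.resize(a[150:270,120:440],None,fx=2.5,fy=2.5,interpolation=cv2.INTER_CUBIC))
b=cv2.imread('pics/scene0.png')
cv2.imwrite('pics/scene0c.png',cv2.resize(b[140:300,90:350],None,fx=3,fy=3,interpolation=cv2.INTER_CUBIC))
E
```

```text
(no output)
```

View pics/top0c.png

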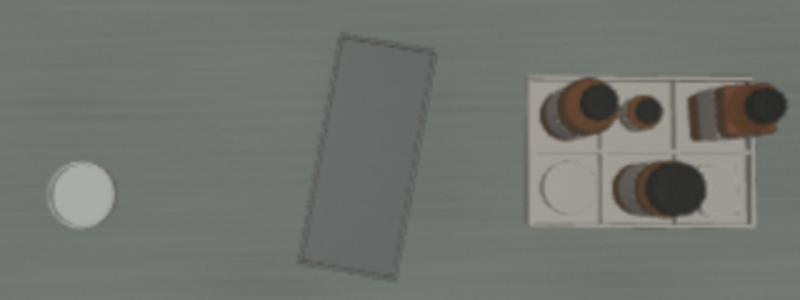

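View pics/scene0c.png

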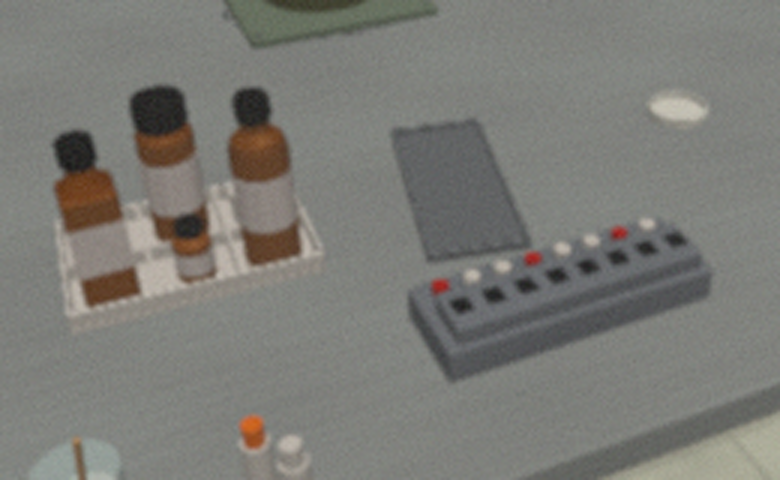

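The top crop shows the round bottle back left (cap at crop 599,102), the oil bottle back middle (648,112), the square bottle back right (766,104) and the wide bottle front middle (675,188). The tray is at about (367,155) and the dish at (82,195). The scene view agrees with this layout.

```bash
cat > m.py <<'E'
from h import *
from scipy.optimize import least_squares
def hull(p,x,y,segs):
    a=np.linspace(0,2*np.pi,60); P=[]
    for r,z in segs: P+= [proj(p,[x+r*np.cos(t),y+r*np.sin(t),z]) for t in a]
    m=cv2.moments(cv2.convexHull(np.float32(P))); return np.array([m['m10'],m['m01']])/m['m00'], m['m00']
CAP={'round_bottle':(15,154,179),'square_bottle':(15,144,169),'wide_bottle':(24,126,154),'oil_bottle':(12,51,66)}
def cap(p,t,reg):
    r,z0,z1=CAP[t]
    g=p['pixels'].max(2)
    m=((g<62)&(cv2.dilate(reg.astype(np.uint8),np.ones((5,5)))>0)).astype(np.uint8)
    n,l,st,c=cv2.connectedComponentsWithStats(m); k=1+np.argmax(st[1:,4])
    s=least_squares(lambda q:hull(p,*q,[(r,z0),(r,z1)])[0]-c[k],ray(p,c[k],(z0+z1)/2)[:2]).x
    return s,st[k,4],hull(p,*s,[(r,z0),(r,z1)])[1]
E
python3 - <<'E'
from m import *
for n in('top','scene'):
    p=vision.capture(n)
    for t in CAP:
        r=spotter.trace(t,p)
        if r: s,a,b=cap(p,t,r[0]['region']);print(n,t,s.round(1),'area',a,round(b))
    r=spotter.trace('dish',p)[0]['region'].astype(np.uint8)
    m=cv2.moments(r,True);c=np.array([m['m10'],m['m01']])/m['m00']
    s=least_squares(lambda q:hull(p,*q,[(35,0),(35,12)])[0]-c,ray(p,c,6)[:2]).x;print('dish',s.round(1),m['m00'],hull(p,*s,[(35,0),(35,12)])[1])
    r=spotter.trace('tray',p)[0]['region'].astype(np.uint8)
    q=cv2.boxPoints(cv2.minAreaRect(cv2.findNonZero(r)));
    W=np.float32([ray(p,u,8)[:2] for u in cv2.findNonZero(r)[:,0]]);print('tray',cv2.minAreaRect(W))
    if n=='top':
        for u in [(528,77),(754,77),(527,226),(755,228)]: print('caddy corner',ray(p,np.array(u)/2.5+[119.8,149.8],22)[:2].round(1))
for x,y in[(600,-220),(600,-380),(500,-300),(600,270),(500,270),(420,-30),(620,-30)]:
    for z in(60,280):
        q=ctrl.solve_ik([x,y,z],[0,1,0,0]);print(x,y,z,None if q is None else np.round(q,2))
E
```

```text
top round_bottle [ 582.1 -220.9] area 160 181
top square_bottle [ 576.5 -369.8] area 186 202
top wide_bottle [ 504.4 -291.7] area 387 436
top oil_bottle [ 581.1 -293. ] area 72 91
dish [510.  281.4] 584.0 596.8269864170579
tray ((543.6900634765625, -17.354873657226562), (105.01939392089844, 244.44863891601562), 78.71743774414062)
caddy corner [ 620.8 -182.8]
caddy corner [ 615.4 -411.8]
caddy corner [ 469.1 -176.7]
caddy corner [ 462.7 -405.2]
scene round_bottle [ 584.4 -221.6] area 114 148
scene square_bottle [ 578.9 -370.5] area 134 171
scene wide_bottle [ 507.3 -292.9] area 231 281
scene oil_bottle [ 582.3 -293.2] area 57 77
dish [512.1 279.6] 190.0 212.34471622575074
tray ((548.917724609375, -17.451210021972656), (104.52337646484375, 252.84487915039062), 78.64310455322266)
600 -220 60 [ 0.23  1.03  0.15  1.39 -0.19  0.74 -1.12]
600 -220 280 [ 0.24  0.78  0.15  1.14 -0.12  1.23 -1.18]
600 -380 60 [ 0.48  1.14  0.12  1.05 -0.13  0.96 -0.97]
600 -380 280 [ 0.48  0.95  0.15  0.74 -0.12  1.46 -0.99]
500 -300 60 [ 0.44  0.96  0.09  1.62 -0.14  0.57 -0.96]
500 -300 280 [ 0.42  0.68  0.14  1.37 -0.1   1.1  -1.  ]
600 270 60 [-0.64  1.09  0.42  1.31 -0.5   0.84 -1.66]
600 270 280 [-0.53  0.82  0.17  1.04 -0.13  1.29 -1.95]
500 270 60 [-0.79  1.01  0.49  1.68 -0.72  0.65 -1.47]
500 270 280 [-0.63  0.65  0.15  1.43 -0.1   1.07 -2.03]
420 -30 60 [-0.03  0.85  0.05  2.19 -0.34  0.1  -1.23]
420 -30 280 [-0.1   0.42  0.15  1.92 -0.08  0.81 -1.48]
620 -30 60 [-0.1   1.01  0.22  1.47 -0.29  0.69 -1.33]
620 -30 280 [-0.08  0.75  0.17  1.22 -0.12  1.19 -1.48]
```

```bash
cat >> h.py <<'E'
Q=[0,1,0,0]
# grasp: TCP height, pre-opening
G={'round_bottle':(150,50),'square_bottle':(140,50),'wide_bottle':(121,68),'oil_bottle':(49,42)}
HOME={'round_bottle':(583,-221.2),'square_bottle':(577.5,-370),'wide_bottle':(505.5,-292.3),'oil_bottle':(581.7,-293)}
SLOT={'round_bottle':(619,-32),'square_bottle':(545.5,-17.4),'wide_bottle':(472,-2.7),'oil_bottle':(511,280.5)}
def rep(s):
    t=ctrl.state();print(s,'t',round(float(t['time_s']),1),t['position'].round(1),'w',round(float(t['gripper_width']),1),'F',t['wrist_force'].round(1),'gf',round(float(t['gripper_force']),1))
def transfer(n,a,b,lift=100,hov=40):
    z,o=G[n]
    zh=max(z+hov,230)
    hand.move_gripper(o)
    ctrl.move_to([*a,zh],Q)
    hit=ctrl.servo_line([*a,z],Q,velocity=120,contact_N=15); rep(f'{n} down hit={hit}')
    if hit: raise SystemExit('hit')
    hand.move_gripper(0); rep('gripped')
    if ctrl.state()['gripper_width']<15: raise SystemExit('missed')
    zg=z
    ctrl.servo_line([*a,zg+lift],Q,velocity=150); rep('lifted')
    ctrl.move_to([*b,zg+lift],Q)
    ctrl.servo_line([*b,zg+8],Q,velocity=130)
    hit=ctrl.servo_line([*b,zg-3],Q,velocity=15,contact_N=4); rep(f'set hit={hit}')
    hand.move_gripper(o)
    ctrl.servo_line([*b,zh],Q,velocity=200); rep('released')
E
python3 - <<'E'
from h import *
n='round_bottle'
transfer(n,HOME[n],SLOT[n])
p=vision.capture('scene');save(p,'s1');a=p['pixels'][100:300,90:350,::-1];cv2.imwrite('pics/s1c.png',cv2.resize(a,None,fx=2.5,fy=2.5))
E
```

```text
round_bottle down hit=False t 4.8 [ 583.2 -221.5  150.7] w 50.0 F [ 0.7 -0.3  0.2] gf 0.0
gripped t 5.2 [ 583.4 -221.3  151. ] w 28.2 F [-0.9  1.2  7.3] gf 59.2
lifted t 6.0 [ 582.7 -221.   249.1] w 28.7 F [ 0.2  0.7 -3.1] gf 59.3
set hit=True t 8.2 [619.2 -31.9 151. ] w 28.0 F [-0.6  1.3  9.6] gf 60.5
released t 9.1 [618.9 -31.9 230.1] w 50.2 F [-1.  -0.8 -1. ] gf 0.0
```

View pics/s1c.png

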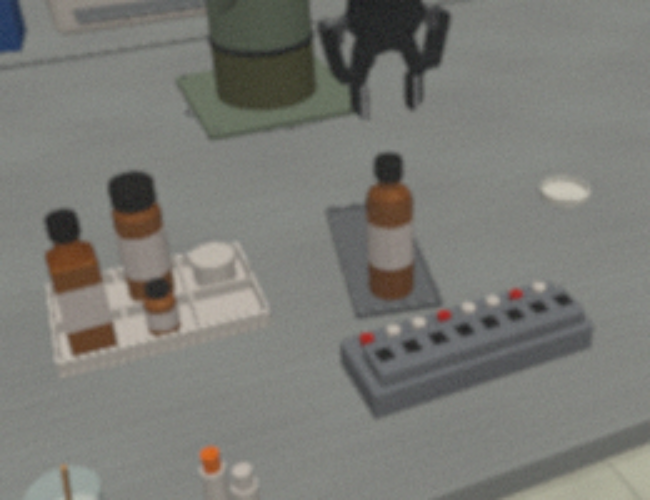

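The round bottle stands on the far end of the tray (crop 390,295). Next are the wide and square bottles.

```bash
python3 - <<'E'
from h import *
for n in('wide_bottle','square_bottle'): transfer(n,HOME[n],SLOT[n])
p=vision.capture('scene');a=p['pixels'][100:300,90:350,::-1];cv2.imwrite('pics/s2c.png',cv2.resize(a,None,fx=2.5,fy=2.5))
E
```

```text
wide_bottle down hit=False t 11.6 [ 505.8 -292.4  121.7] w 68.1 F [ 0.6  0.2 -0. ] gf 0.0
gripped t 11.9 [ 505.8 -292.5  121.9] w 47.0 F [-1.1  0.3  9.7] gf 61.3
lifted t 12.7 [ 505.2 -292.1  220.2] w 46.5 F [ 0.   0.2 -3.5] gf 61.9
set hit=True t 15.2 [472.1  -2.7 121.9] w 46.4 F [-1.9  0.3 10.6] gf 63.2
released t 16.3 [471.7  -2.6 229.2] w 67.7 F [-0.5 -1.1 -0.3] gf 0.0
square_bottle down hit=False t 18.9 [ 577.8 -370.1  140.8] w 49.9 F [-0.1  0.9  0.8] gf 0.0
gripped t 19.2 [ 577.8 -370.3  141. ] w 28.1 F [-1.2 -0.5  5.5] gf 59.5
lifted t 20.1 [ 577.2 -369.8  239. ] w 28.3 F [-0.2  0.6 -2.6] gf 59.3
set hit=True t 22.8 [545.7 -17.4 141. ] w 28.6 F [-1.7  0.2 10.4] gf 60.6
released t 23.7 [545.4 -17.3 229.9] w 50.2 F [ 0.2 -0.4 -0.5] gf 0.0
```

View pics/s2c.png

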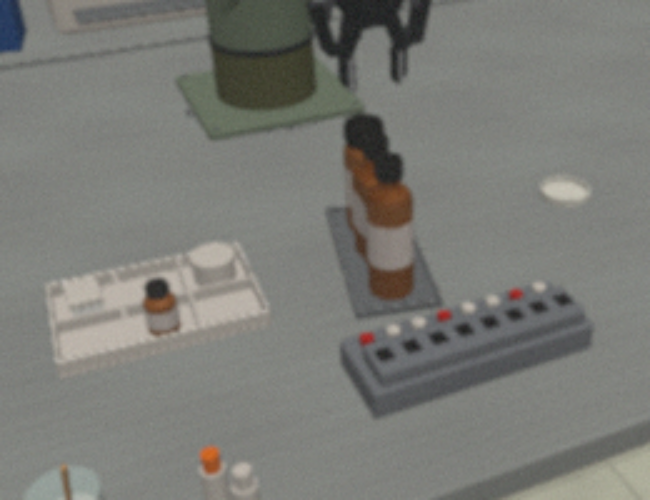

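All three stand upright in the tray row around (380,250), and only the oil bottle (160,310) and the two bystanders remain in the caddy. Now I'll take the oil bottle over the top to the dish.

```bash
python3 - <<'E'
from h import *
n='oil_bottle'; transfer(n,HOME[n],SLOT[n],lift=230)
p=vision.capture('scene');a=p['pixels'][100:300,200:400,::-1];cv2.imwrite('pics/s3c.png',cv2.resize(a,None,fx=3,fy=3))
from m import cap
p=vision.capture('top')
for t in ('oil_bottle','round_bottle','square_bottle','wide_bottle'):
    for r in spotter.trace(t,p)[:1]: print(t,r['confidence'],r['rect'],cap(p,t,r['region']))
E
```

```text
oil_bottle down hit=False t 26.7 [ 582.  -293.1   49.6] w 42.0 F [-0.1  0.2  0.1] gf 0.0
gripped t 27.1 [ 582.  -293.2   49.6] w 21.8 F [-1.2  0.7  6.4] gf 58.7
lifted t 28.7 [ 581.5 -292.9  278.4] w 21.7 F [ 0.   0.2 -0.6] gf 58.7
set hit=True t 33.2 [511.1 280.5  49.6] w 21.7 F [-1.1  0.   8.1] gf 59.6
released t 34.6 [510.6 280.4 229.1] w 42.2 F [ 0.8 -0.6  0.5] gf 0.0
oil_bottle 0.53 [151.0, 226.8, 19.2, 14.9] (array([511.2616823 , 282.11726782]), np.int32(95), 89.29288487543818)
round_bottle 0.83 [273.9, 180.4, 27.0, 26.9] (array([617.93629275, -32.35775081]), np.int32(148), 159.13223358034156)
square_bottle 0.89 [268.0, 211.4, 21.7, 18.0] (array([544.4237175, -18.3279112]), np.int32(134), 146.8359013677109)
wide_bottle 0.91 [262.1, 244.3, 25.8, 25.1] (array([471.12988138,  -3.28583261]), np.int32(345), 365.9953695643926)
```

View pics/s3c.png

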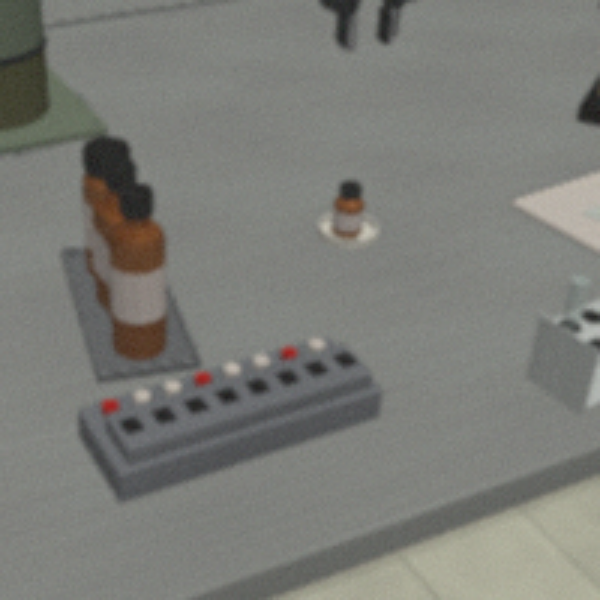

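The oil bottle stands in the middle of the dish (crop 348,220), and the top view puts its cap at (511,282). Next I'll return the tall bottles.

```bash
python3 - <<'E'
from h import *
for n in('square_bottle','wide_bottle','round_bottle'): transfer(n,SLOT[n],HOME[n])
ctrl.move_to([500,-120,280],Q)
p=vision.capture('scene');a=p['pixels'][100:300,90:350,::-1];cv2.imwrite('pics/s4c.png',cv2.resize(a,None,fx=2.5,fy=2.5))
from m import cap
p=vision.capture('top');cv2.imwrite('pics/t4c.png',cv2.resize(p['pixels'][150:270,120:440,::-1],None,fx=2.5,fy=2.5))
for t in ('oil_bottle','round_bottle','square_bottle','wide_bottle'):
    for r in spotter.trace(t,p)[:1]: print(t,r['confidence'],r['rect'],cap(p,t,r['region']))
E
```

```text
square_bottle down hit=False t 37.2 [545.8 -17.3 140.6] w 50.1 F [ 0.6 -0.3 -0.9] gf 0.0
gripped t 37.5 [545.9 -17.4 140.9] w 28.1 F [-1.4  0.2  8.9] gf 58.9
lifted t 38.3 [545.1 -17.3 239.3] w 28.4 F [-0.6 -0.6 -3.8] gf 59.3
set hit=True t 41.0 [ 577.6 -370.1  141. ] w 28.2 F [-1.9  0.5  7.9] gf 60.4
released t 42.0 [ 577.4 -369.9  229.8] w 50.2 F [-0.1 -0.7  0.2] gf 0.0
wide_bottle down hit=False t 44.8 [472.3  -2.8 121.5] w 68.1 F [-0.4  0.4 -0. ] gf 0.0
gripped t 45.1 [472.4  -2.7 121.8] w 46.4 F [-1.5  0.1 14.5] gf 59.8
lifted t 46.0 [471.7  -2.6 220.3] w 46.6 F [ 0.6  0.6 -3.5] gf 61.9
set hit=True t 48.5 [ 505.6 -292.3  121.9] w 46.6 F [-1.2  0.4  9.3] gf 63.2
released t 49.5 [ 505.2 -292.1  229.2] w 67.6 F [ 0.1  0.5 -0.4] gf 0.0
round_bottle down hit=False t 51.7 [619.3 -32.3 150.8] w 50.1 F [ 0.2 -0.2  0.2] gf 0.0
gripped t 52.0 [619.5 -31.9 151. ] w 28.2 F [-0.2  0.7  7.2] gf 59.2
lifted t 52.9 [618.6 -31.9 249.1] w 28.1 F [-0.2 -1.2 -4. ] gf 59.3
set hit=True t 55.0 [ 583.2 -221.2  151. ] w 28.3 F [-1.5  0.5  8.4] gf 60.6
released t 55.9 [ 583.  -221.1  230.1] w 50.4 F [-0.5 -0.7 -0.1] gf 0.0
oil_bottle 0.64 [153.1, 227.4, 19.6, 13.1] (array([511.2613384 , 278.59932344]), np.int32(67), 89.12158857367467)
square_bottle 0.78 [415.0, 196.5, 38.0, 19.6] (array([ 575.97070241, -369.70779638]), np.int32(178), 201.6186000823509)
```

View pics/s4c.png

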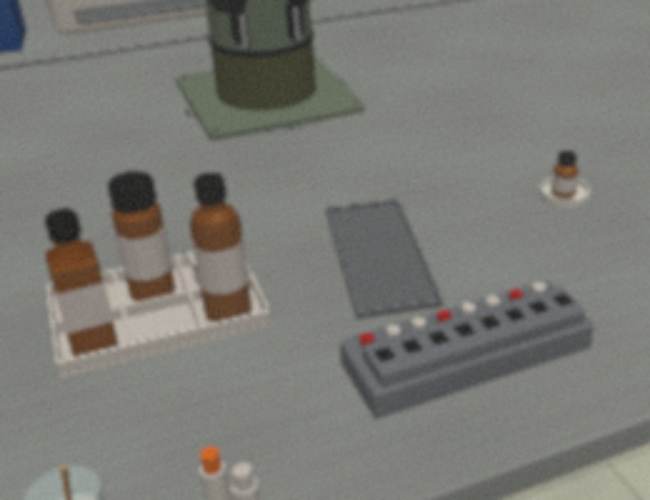

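View pics/t4c.png

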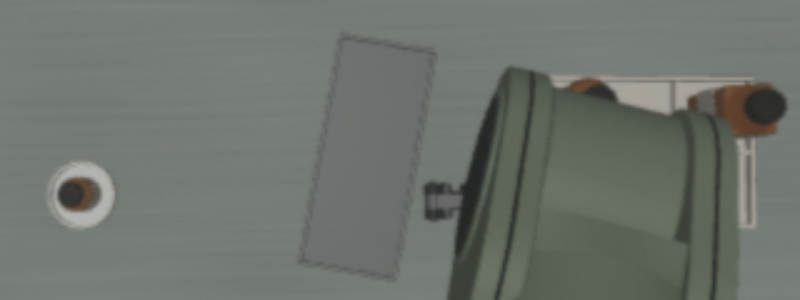

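The tall bottles are back upright in their own compartments: square (80,290), wide (140,240) and round (220,260). The tray is empty, the oil bottle is in the dish (565,180), and the counter hasn't moved. The gripper is open and clear of everything.

```bash
python3 -c "
from h import *
rep('end');print(order.sign_off())"
```

```text
end t 56.9 [ 500.  -120.4  279.5] w 49.9 F [-0.1 -0.8  0.5] gf 0.0
the job is handed in; nothing more can be done
None
```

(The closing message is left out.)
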